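# Swing the bench magnifier over the petri dish

### The arm

A 6-joint arm with a two-finger parallel gripper is mounted at the origin on a cart in front of the work surface, level with it; the furniture and walls round the work are solid. World frame = base frame: x ahead of the robot, y to its left, z up, the work surface at z = 0. Lengths are in m, angles in degrees, forces in N, time in s.
With the tool pointing down it reaches from about 0.275 to 0.85 m from the base axis. Payload 5.2 kg.
Tool frame: the origin (TCP) lies on the centre line of the jaws, within the pads' length; the fingertips stand tip_extent ahead of it and the grasp point (between the pads) lies 5 mm behind it (tip_extent is the distance from the TCP to the fingertips, in m); z points along the fingers, y is the direction in which the jaws open and shut (so a half turn about z gives the same grasp; the last joint's range is limited). The gripper opens to 85 mm and grips with 20 to 120 N. Pads are 22 mm wide; open, the fingers measure 114 mm over their backs; the gripper's body (76 mm by 85 mm) begins 54 mm behind the grasp point. The pads swing forward as they close: fully open they stand 13 mm farther back than shut.
Start: joints at [-80.317, 14.817, 87.949, -0, 77.235, -11.62], TCP at [0.2, -0.512, 0.245] pointing down, gripper open.
Joint ranges: [-179.93, 179.93], [-52.35, 119.4], [10.71, 147.94], [-69.91, 249.91], [12.55, 155.21], [-178.61, 178.61]. Speed limits (degrees/s): [147.25, 147.25, 180, 180, 180, 180].

### API

Orientations are given as [roll, pitch, yaw] about the fixed x, y, z axes, in that order (R = Rz(yaw) Ry(pitch) Rx(roll)).
In Python, from bench import * gives the robot as it stands. The module is installed in compiled form; this text tells all that it offers.
- The arm moves only by the tool play_rows, never from a script. Its argument "deltas" is a list that holds one entry, the list of rows, each a list of 4 numbers: the shift along the tool's x, y, z in cm, then the turn about the tool's z in degrees. A call has 1 to 12 rows; each row is the pose to reach, as a shift and turn from the pose commanded when the call began, along the tool's axes at that moment; what a row does not reach only later rows make up. A row lasts 1/10 s, in which the tool goes at most 50 mm and 8.59 degrees, less where a joint would pass 70% of its speed; a pose out of reach is approached as far as the arm can. A call with a gripper value outside its range is refused whole. "jaw" is the finger opening in cm, from 0 to 8.54, set as the call begins (left out, the last holds). The fingers move at their own pace and stop on an object; "grip_force" is the grip in N (left out, the last holds). Time passes only in rows, so rows that repeat a pose let the fingers close. It gives the time, the measured TCP pose, the force and the opening at its end, in the units of the state.
- get_state(): the state, without advancing time (a new reading comes with each control period).
- read_camera(name): name is "scene" or "top" or "wrist"; returns (picture, depth): 420x560x3 uint8, blue, green, red; 420x560 float32, m along the optical axis (not along the pixel's ray), 0 where there is no reading.
- get_calibration(name): a dict with "mtx" (3x3 intrinsics, pixels), "R" (3x3) and "t" (3): a world point X has camera coordinates R X + t. Camera axes: x right, y down, z forward; pixel columns grow to the right and rows downward; lengths in m; the calibration is good to about 2 mm. A picture is of the moment at which its call begins: read the wrist's pose just before it. get_calibration takes no time and is no camera call; for the wrist camera it gives the pose at the moment of the call.
- hand_in(): hands the job in, once; it reports no verdict.
Trained networks look in the newest picture that a camera, given by its name, has taken for a name from the list of things; names that differ only in an ending like _2 or _b are one class to them, and where a whole thing is asked for, a point or a joint stands for the part that bears it (a point fixed in the world has none). Each returns a list of dicts, best first, with "confidence" (0 to 1); they miss things now and then, are a little off and sometimes report something else, mostly with a low value. They report only what shows in the picture. A call takes as long as a camera call. They do not tell look-alikes from the thing itself.
- cut_out(camera, label): "mask" (420x560 bool, what is visible of it) and "box" ([left, top, width, height] in pixels, round what is visible of it).
- pinpoint(camera, label): "position" ([column, row] in pixels: a listed point, or the origin of a listed thing).
The state is a dict: "t": time; "qpos": joint angles; "joint_velocities": joint speeds; "joint_torque": joint torques, N m; "ee_pos": TCP position; "eef_rot": TCP orientation; "force": force on the tool from outside, world axes, zero at the start; "wrist_torque": the same for the moment, N m; "gripper_width": finger opening in m.
Only numpy, scipy, OpenCV 4.12 (cv2) and the standard library are available. Lean on these libraries where they do the work, as an engineer would, in place of code of your own. Each camera call takes 0.05 s, during which the arm holds its last target.

### The job

Bring the bench magnifier over the petri dish: with a fingertip, push gently sideways against its arm, between the post and the lens, and swing it round until, seen from straight above, the whole dish lies inside the lens; then take the finger away. Do not grip the arm, do not touch the lens or its ring, and do not pick up or move the dish or any of the other things on and around the stage.

Things in the scene. Friction and masses are not known exactly. Their poses are not given: they have to be found in the camera images.
- post_axis (a point): The point on the upright turning axis of the magnifier, at the mid-height of its arm (105 mm above the table). It belongs to the stand: a fixed grey round stage, 330 mm across and 12 mm thick, with a steel post 22 mm thick near its rim; the axis is 100 mm from the stage's centre. On the post turns a black round hub 40 mm across, its top 124 mm above the table. The stand is fixed; its x axis (the point's x) points from the stage's centre to the post.
- lens_center (a point): The centre of the magnifier's lens, 105 mm above the table and 190 mm from the turning axis. Clear lens 84 mm across in a black ring of 98 mm outside diameter and 14 mm height. A straight level aluminium bar, the arm, joins hub and ring: 14 mm wide, 18 mm high (96 to 114 mm above the table), free to push between 25 and 135 mm from the axis.
- magnifier (a joint): Turn of the magnifier arm about the post, rad: 0 when the arm points from the post over the middle of the stage (along -x of the stand), growing anticlockwise seen from above; stops at -1.75 and 1.4. It starts between -1.45 and -1.05, clockwise of all three things on the stage. Light friction (under 0.1 N m): it stays where it is left.
- petri_dish: Clear round plastic petri dish, 60 mm across and 15 mm high, loose on one of the three marked places of the stage, 190 mm from the turning axis at about -0.6, 0 or 0.6 rad of the magnifier joint. Origin: centre of its underside.
- cover_glass_box: Small white box, 31 x 63 x 23 mm, loose on another place of the stage. Origin: centre of its underside. To be left alone.
- slide_mailer: Flat white slide mailer, 36 x 86 x 10 mm, loose on another place of the stage. Origin: centre of its underside. To be left alone.
- dropper_bottle: Brown dropper bottle, 33 mm across, 100 mm high, standing on the table to the right of the stage. Origin: centre of its underside. To be left alone.
- eraser: Eraser in a card sleeve, 22 x 48 x 12 mm, on the table. Origin: centre of its underside. To be left alone.
- tape_roll: Roll of tape, 56 mm across, 18 mm high, lying on the table to the left. Origin: centre of its underside. To be left alone.
Mind the look-alikes: they are no part of the job. Leave any pink, turquoise or yellow look-alike of the petri_dish alone.

How it is judged (in metres and radians):
At the end, for the whole second after the job is handed in: The magnifier is at rest with the lens centre within 12 mm, measured level, of the petri dish's centre (the 60 mm dish wholly inside the 84 mm lens), and the dish, box, mailer, bottle, eraser and tape are within 10 mm of where they were (horizontal distance between lens_center and petri_dish below 0.012 m and velocity of joint magnifier between -0.05 and 0.05 rad/s and distance of each of petri_dish, cover_glass_box, slide_mailer, dropper_bottle, eraser, tape_roll from where it was at the start of the episode below 0.01 m); the robot touches nothing.
It fails at once if the lens or its ring is touched by the robot (contact force between any of the fingers, the arm and lens_and_ring above 0.5 N).
It fails at once if the magnifier is pinched, or pushed harder than 15 N (contact force between any of the fingers, the arm and magnifier above 15 N).
It fails at once if a thing on the stage is lifted, or moved more than 10 mm (distance of any of petri_dish, cover_glass_box, slide_mailer from where it was at the start of the episode above 0.01 m).
It fails at once if a thing beside the stage is lifted, or moved more than 10 mm (distance of any of dropper_bottle, eraser, tape_roll from where it was at the start of the episode above 0.01 m).
It also fails if it takes over 48 s, if anything falls off the work surface, if the arm or the gripper's body presses on something with over 40 N, if the wrist force passes 120 N, or if a joint passes its speed limit or range.

## Working session

There is one attempt and no reset: what is moved stays moved. The work goes in short steps, Python scripts to look and compute and a tool call to move; the robot and the scene stay as the last step left them, time stands still between calls to the robot, and variables do not carry over. Pictures are saved under pics/ and viewed, and the job is handed in when it is done.

Besides the shell and the picture viewer there is one more tool, called after ">>>" as name(argument=value, ...), one argument or row to a line, values as JSON. play_rows: Moves the arm, as the interface text tells. Its arguments: {"type":"object","properties":{"deltas":{"type":"array","items":{"type":"array","items":{"type":"array","items":{"type":"number"}}}},"jaw":{"type":"number"},"grip_force":{"type":"number"}},"required":["deltas"]}

```bash
mkdir -p pics
cat > h.py <<'E'
from bench import *
import numpy as np, cv2
def ray(cam,px):
    c=get_calibration(cam);K=np.array(c["mtx"]);R=np.array(c["R"]);t=np.array(c["t"])
    d=R.T@np.linalg.inv(K)@np.array([px[0],px[1],1.]);return -R.T@t,d
def atz(cam,px,z):
    o,d=ray(cam,px);return o+d*(z-o[2])/d[2]
def proj(cam,X):
    c=get_calibration(cam);p=np.array(c["mtx"])@(np.array(c["R"])@np.array(X)+np.array(c["t"]));return p[:2]/p[2]
E
python3 - <<'E'
from h import *
print(get_state())
for c in("scene","top"):
    im,d=read_camera(c);cv2.imwrite(f"pics/{c}0.png",im);np.save(f"{c}_d.npy",d)
    for l in["post_axis","lens_center","petri_dish","cover_glass_box","slide_mailer","dropper_bottle","eraser","tape_roll"]:
        z={"post_axis":.105,"lens_center":.105,"petri_dish":.012,"cover_glass_box":.012,"slide_mailer":.012}.get(l,0)
        for r in pinpoint(c,l)[:3]: print(c,l,np.round(r["position"],1),round(r["confidence"],2),np.round(atz(c,r["position"],z),4))
E
```

```text
{'t': 0.0, 'qpos': array([-8.03154205e+01,  1.48605309e+01,  8.80118912e+01,  1.69880786e-03,
        7.72364484e+01, -1.16209594e+01]), 'joint_velocities': array([-0.15198304, -0.03734068, -0.01768685, -0.01891982, -0.03983743,
        0.08061792]), 'joint_torque': array([-7.27295992e-05, -4.46036947e+01, -2.90563810e+01, -1.68868378e-04,
        1.14475083e-02,  5.68352277e-06]), 'ee_pos': array([ 0.19976796, -0.51188384,  0.24445705]), 'eef_rot': array([-1.79893695e+02, -2.35526358e-02,  2.13051401e+01]), 'force': array([0.1248906 , 0.09732346, 0.60193993]), 'wrist_torque': array([-0.00889612, -0.06442118, -0.02328412]), 'gripper_width': 0.08509601618908427}
scene lens_center [241.5 256.5] 0.67 [0.4894 0.3022 0.105 ]
scene petri_dish [207.3 296.9] 0.79 [0.5222 0.3825 0.012 ]
scene petri_dish [174. 263.] 0.75 [0.6631 0.3673 0.012 ]
scene petri_dish [302.7 281.1] 0.7 [0.3942 0.1967 0.012 ]
scene cover_glass_box [338.9 231.5] 0.5 [ 0.4368 -0.0077  0.012 ]
scene slide_mailer [331.8 258.6] 0.92 [0.389  0.0884 0.012 ]
scene dropper_bottle [329.4 180.3] 0.63 [ 0.6104 -0.1979  0.    ]
scene eraser [398.5 227.8] 0.49 [ 0.3326 -0.1464  0.    ]
scene tape_roll [258.7 343.1] 0.77 [0.3571 0.3855 0.    ]
top post_axis [271.9 185.4] 0.94 [0.5712 0.1243 0.105 ]
top lens_center [204.3 216.8] 0.92 [0.4922 0.3016 0.105 ]
top petri_dish [189.8 154.1] 0.85 [0.6819 0.3617 0.012 ]
top petri_dish [247.5 253.4] 0.83 [0.3945 0.1986 0.012 ]
top petri_dish [188.7 205.8] 0.79 [0.5322 0.3642 0.012 ]
top cover_glass_box [320.8 237.6] 0.58 [ 0.4346 -0.0082  0.012 ]
top slide_mailer [288.  252.7] 0.77 [0.3942 0.085  0.012 ]
top dropper_bottle [383.2 174.4] 0.71 [ 0.6134 -0.195   0.    ]
top eraser [371.5 272.8] 0.54 [ 0.3331 -0.1491  0.    ]
top tape_roll [179.6 271.1] 0.55 [0.3486 0.392  0.    ]
```

Run:
```python
import cv2
a=cv2.imread("pics/top0.png");cv2.imwrite("pics/top0c.png",cv2.resize(a[110:310,140:420],None,fx=2.85,fy=2.85,interpolation=cv2.INTER_CUBIC))
```

```text
(no output)
```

View pics/top0c.png

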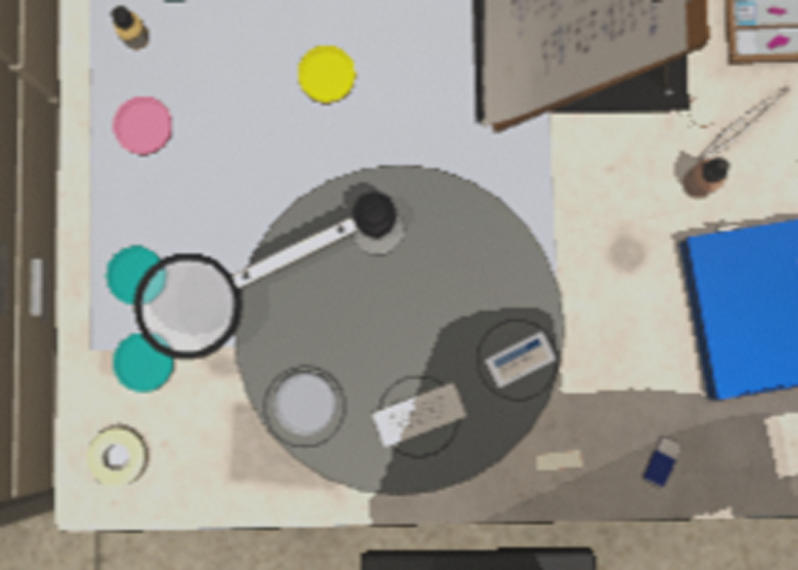

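View pics/scene0.png

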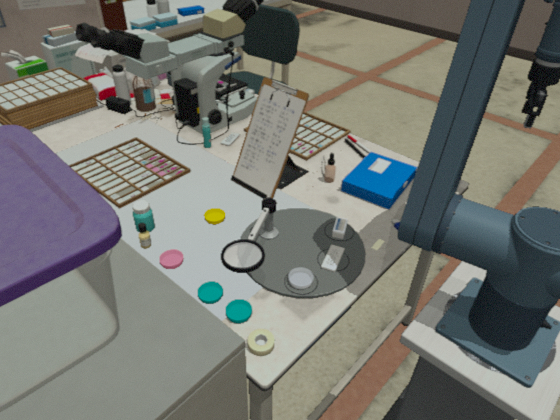

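The only clear dish on the stage is at top px (247,253), or crop (305,405). The look-alikes are pink (190,154), turquoise (189,206) and (190,237), and yellow (254,136), all off the stage on the table. The clear dish fits: it lies 190 mm from the axis at about -0.6 rad, and the box and mailer occupy the other two places. I'll confirm it in an enlarged crop and check the geometry.

Run:
```python
from h import *
import bench
print([n for n in dir(bench) if not n.startswith('__')], getattr(bench,'tip_extent',None))
a=cv2.imread("pics/top0.png")[200:300,190:330];cv2.imwrite("pics/dish.png",cv2.resize(a,None,fx=4,fy=4,interpolation=cv2.INTER_CUBIC))
im,d=read_camera("wrist");cv2.imwrite("pics/w0.png",im)
for l in["petri_dish","lens_center"]:
    for r in cut_out("top",l)[:3]: b=r["box"];print(l,b,r["confidence"],atz("top",[b[0]+b[2]/2,b[1]+b[3]/2],.105 if l[0]=='l' else .02))
p=np.array([.5712,.1243]);
for n,q in(("lens",[.4922,.3016]),("dish",[.3945,.1986]),("box",[.4346,-.0082]),("mailer",[.3942,.085])):
    v=np.array(q)-p;print(n,np.hypot(*v),np.degrees(np.arctan2(v[1],v[0])))
print(atz("top",[320,150],.0),atz("top",[385,120],.2), get_calibration("wrist"))
```

```text
['Unreachable', 'cut_out', 'get_calibration', 'get_state', 'hand_in', 'pinpoint', 'read_camera', 'tip_extent'] 0.014
petri_dish [178.1, 142.1, 19.3, 24.0] 0.75 [0.68011997 0.36572898 0.02      ]
petri_dish [242.6, 128.2, 22.2, 19.6] 0.69 [0.72330413 0.17650911 0.02      ]
petri_dish [182.0, 225.7, 19.3, 22.4] 0.67 [0.44357907 0.35370216 0.02      ]
lens_center [181.1, 179.4, 98.1, 57.1] 0.61 [0.51395838 0.23414078 0.105     ]
lens 0.194103812430359 114.0164369646635
dish 0.19168562804759257 157.19389395900737
box 0.19030451912658305 -135.8728893400035
mailer 0.18131047956475108 -167.48147509395295
[ 0.68912074 -0.01458705  0.        ] [ 0.71065504 -0.15519057  0.2       ] {'mtx': array([[345.86014127,   0.        , 279.57542274],
       [  0.        , 345.86014127, 204.23948622],
       [  0.        ,   0.        ,   1.        ]]), 'R': array([[ 3.63778913e-01, -9.31485232e-01,  4.06237681e-04],
       [-8.90876432e-01, -3.47792265e-01,  2.92198089e-01],
       [-2.72036919e-01, -1.06657411e-01, -9.56357732e-01]]), 't': array([-0.55078675, -0.03837886,  0.38015401])}
```

View pics/dish.png

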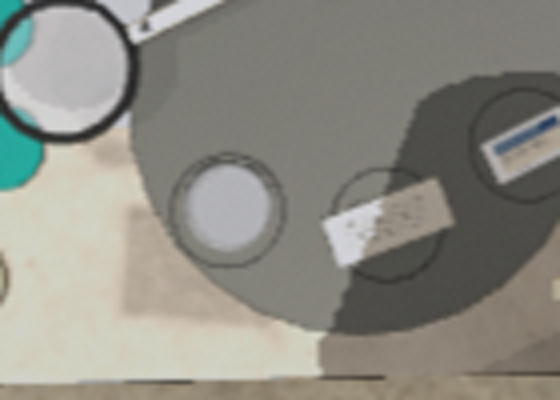

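View pics/w0.png

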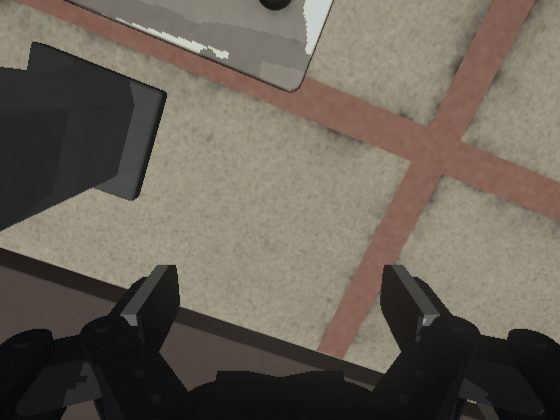

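The crop confirms the clear dish at crop (228,208), full frame (247,252), so that is the target at 157° from the post. The arm now stands at 114°. I'll cross over high with the jaw shut.

>>> play_rows(
  deltas=[
    [[3.1,-2.7,0,0],[6.2,-5.4,0,0],[9.3,-8.1,0,0],[12.4,-10.8,0,0],[15.5,-13.5,0,0],[18.6,-16.2,0,0],[21.7,-18.9,0,0],[24.8,-21.6,0,0],[27.9,-24.3,0,0],[31,-27,0,0]],
  ],
  jaw=0,
  grip_force=20,
)

```text
t: 2.05
ee_pos: [0.3911, -0.1467, 0.2456]
eef_rot: [180.0, -0.0, 21.3]
force: [0.5, -0.2, 0.4]
gripper_width: -0.0001
```

>>> play_rows(
  deltas=[
    [[3.1,-2.7,0,0],[6.2,-5.4,0,0],[9.3,-8.1,0,0],[12.4,-10.8,0,0],[15.5,-13.5,0,0],[18.6,-16.2,0,0],[21.7,-18.9,0,0],[24.8,-21.6,0,0],[27.9,-24.3,0,0],[31.8,-27.5,0,0],[31.8,-27.5,0,0]],
  ],
)

```text
t: 3.15
ee_pos: [0.5885, 0.2284, 0.244]
eef_rot: [-179.9, -0.1, 21.5]
force: [-0.4, -0.7, -1.2]
gripper_width: 0.0001
```

>>> play_rows(
  deltas=[
    [[0,0,0,-8],[0,0,0,-16],[0,0,0,-24],[0,0,0,-32],[0,0,0,-40],[0,0,0,-48],[0,0,0,-56],[0,0,0,-64],[0,0,0,-72],[0,0,0,-80],[0,0,0,-88],[0,0,0,-93]],
  ],
)

```text
t: 4.35
ee_pos: [0.5867, 0.2229, 0.2453]
eef_rot: [-180.0, 0.0, 114.6]
force: [0.8, -0.0, -0.0]
gripper_width: 0.0003
```

>>> play_rows(
  deltas=[
    [[0,0,0,0],[0,0,0,0],[0,0,0,0]],
  ],
)

```text
t: 4.65
ee_pos: [0.5869, 0.2233, 0.2453]
eef_rot: [-180.0, 0.0, 114.2]
force: [0.8, -0.0, -0.7]
gripper_width: 0.0
```

Run:
```python
from h import *
s=get_state();print(s["t"],s["ee_pos"],s["eef_rot"],s["qpos"],s["gripper_width"],s["force"])
for c in("top","wrist"):
    im,d=read_camera(c);cv2.imwrite(f"pics/{c}1.png",im)
```

```text
4.65 [0.58685549 0.22326451 0.24533149] [-1.79994700e+02  7.25695374e-04  1.14190961e+02] [ 1.06661313e+01  2.28603761e+01  7.64895764e+01 -1.97122347e-03
  8.06550308e+01 -1.35245094e+01] 4.212423735116321e-05 [ 0.80090681 -0.03877852 -0.65088457]
```

View pics/top1.png

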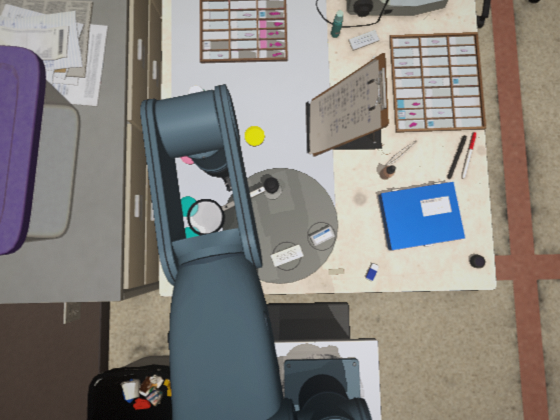

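View pics/wrist1.png

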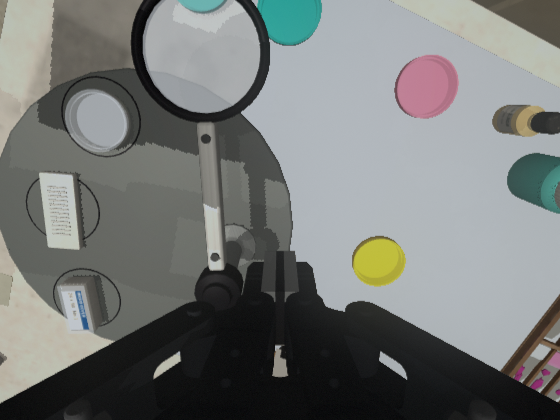

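The wrist view shows the shut fingers at (290,290), right of the bar, which runs from (206,130) to (215,265). The ring is well ahead of them at (200,45). Next I'll lower the fingers beside the bar.

>>> play_rows(
  deltas=[
    [[0,0,2,0],[0,0,4,0],[0,0,6,0],[0,0,8,0],[0,0,10,0],[0,0,11.5,0],[0,0,12.5,0],[0,0,13.3,0],[0,0,13.3,0],[0,0,13.3,0]],
  ],
)

```text
t: 5.75
ee_pos: [0.5873, 0.2236, 0.1128]
eef_rot: [180.0, 0.0, 114.3]
force: [0.4, -0.0, -0.4]
gripper_width: -0.0001
```

Run:
```python
from h import *
s=get_state();print(s["t"],s["ee_pos"],s["eef_rot"],s["force"])
im,d=read_camera("wrist");cv2.imwrite("pics/w2.png",im)
for l in("post_axis","lens_center","petri_dish"):
    for r in pinpoint("wrist",l)[:2]: print(l,r["position"],r["confidence"],atz("wrist",r["position"],.105 if l[1]!='e' or l[0]=='l' else .012))
```

```text
5.75 [0.58730523 0.22355999 0.11281383] [1.79955930e+02 9.99276236e-03 1.14295129e+02] [ 0.43187029 -0.02437175 -0.42337224]
lens_center [118.9, 5.3] 0.66 [0.49237616 0.29628689 0.105     ]
petri_dish [419.7, 328.4] 0.84 [0.7284737  0.17913999 0.012     ]
petri_dish [3.9, 133.8] 0.67 [0.40149962 0.19621758 0.012     ]
```

View pics/w2.png

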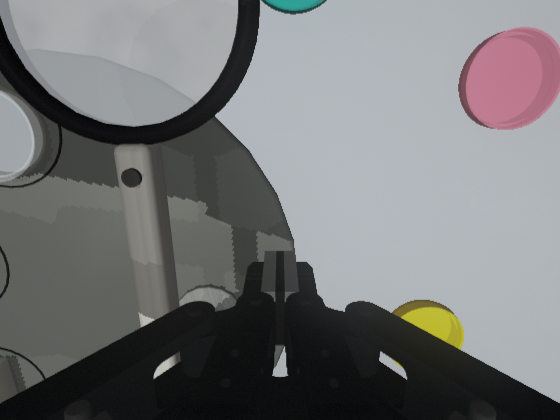

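>>> play_rows(
  deltas=[
    [[0,-0.3,0,0],[0,-0.6,0,0],[0,-0.9,0,0],[0,-1.2,0,0],[0,-1.5,0,0],[0,-1.8,0,0],[0,-2.1,0,0],[0,-2.4,0,0],[0,-2.7,0,0],[0,-3,0,0],[0,-3.2,0,0],[0,-3.4,0,0]],
  ],
)

```text
t: 7.15
ee_pos: [0.5559, 0.2095, 0.1124]
eef_rot: [180.0, -0.0, 114.3]
force: [0.6, 0.4, 0.0]
gripper_width: 0.0
```

Run:
```python
from h import *
s=get_state();print(s["t"],s["ee_pos"],s["eef_rot"],s["force"])
im,d=read_camera("wrist");cv2.imwrite("pics/w3.png",im)
```

```text
7.15 [0.55589896 0.20947704 0.11236742] [ 1.79980649e+02 -5.95031891e-04  1.14298497e+02] [0.56788844 0.43908915 0.00625415]
```

View pics/w3.png

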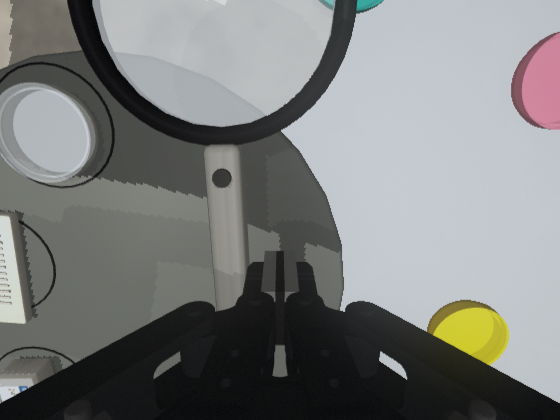

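Run:
```python
from h import *
a=atz("wrist",[206,150],.114);b=atz("wrist",[217,305],.114);v=a-b;print(a,b,np.degrees(np.arctan2(v[1],v[0])))
a=atz("wrist",[241,150],.114);b=atz("wrist",[248,262],.114);v=a-b;print(a,b,np.degrees(np.arctan2(v[1],v[0])))
print(get_state()["ee_pos"],proj("wrist",list(get_state()["ee_pos"]-[0,0,.014])))
```

```text
[0.5081541  0.24898064 0.114     ] [0.53576977 0.18934645 0.114     ] 114.84812409994696
[0.51993571 0.25430922 0.114     ] [0.53996593 0.21334022 0.114     ] 116.0545522355525
[0.55566391 0.20941377 0.11237608] [279.17155067 266.48886476]
```

The bar's near edge is about 12.7 mm from the TCP, so the finger is just about touching. I'll sweep 20° along the arc, turning the tool with it.

>>> play_rows(
  deltas=[
    [[0.03,-0.15,0,-1],[0.07,-0.29,0,-2],[0.13,-0.59,0,-4],[0.17,-0.89,0,-6],[0.21,-1.19,0,-8],[0.24,-1.49,0,-10],[0.25,-1.79,0,-12],[0.26,-2.09,0,-14],[0.25,-2.4,0,-16],[0.24,-2.7,0,-18],[0.22,-2.85,0,-19],[0.21,-3.0,0,-20]],
  ],
)

```text
t: 8.4
ee_pos: [0.5279, 0.199, 0.1124]
eef_rot: [180.0, 0.0, 134.4]
force: [0.6, 0.3, -0.0]
gripper_width: -0.0001
```

Run:
```python
from h import *
s=get_state();print(s["t"],s["ee_pos"],s["eef_rot"],s["force"])
im,d=read_camera("wrist");cv2.imwrite("pics/w4.png",im)
im,d=read_camera("top");cv2.imwrite("pics/t4.png",im)
```

```text
8.4 [0.52785321 0.19903888 0.11244693] [1.79978956e+02 1.74287795e-02 1.34363575e+02] [ 0.64182829  0.32327883 -0.03033033]
```

View pics/w4.png

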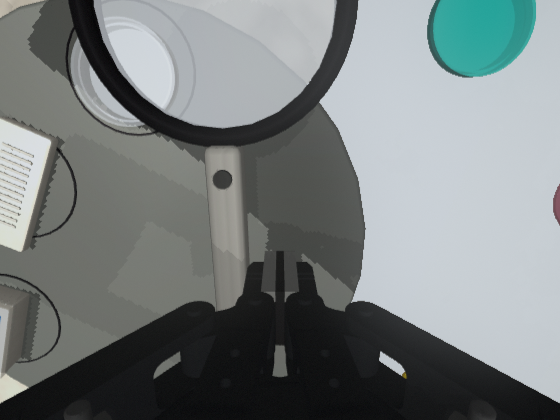

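View pics/t4.png

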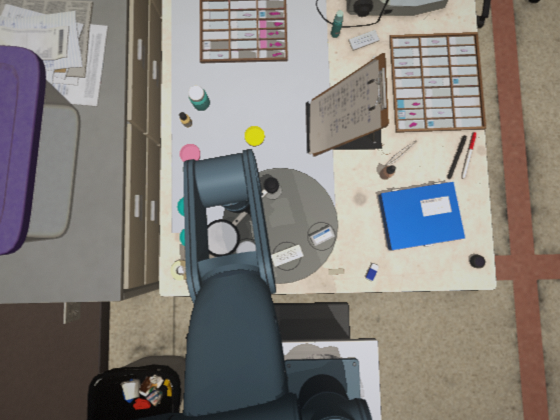

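The bar is following the finger, and in the wrist view it sits in the same spot relative to it. I'll sweep another 18°.

>>> play_rows(
  deltas=[
    [[0.03,-0.15,0,-1],[0.07,-0.29,0,-2],[0.13,-0.59,0,-4],[0.17,-0.89,0,-6],[0.21,-1.19,0,-8],[0.24,-1.49,0,-10],[0.25,-1.79,0,-12],[0.26,-2.09,0,-14],[0.26,-2.24,0,-15],[0.25,-2.4,0,-16],[0.25,-2.55,0,-17],[0.24,-2.7,0,-18]],
  ],
)

```text
t: 9.7
ee_pos: [0.5068, 0.1819, 0.1123]
eef_rot: [180.0, 0.0, 152.4]
force: [0.8, -0.0, -0.5]
gripper_width: 0.0001
```

```bash
cat > m.py <<'E'
from h import *
import sys
n=sys.argv[1]
s=get_state();print(s["t"],s["ee_pos"],s["eef_rot"],s["force"])
P=np.array([.5712,.1243])
im,d=read_camera("wrist");cv2.imwrite(f"pics/w{n}.png",im)
for cam in("wrist","top"):
    if cam=="top": im,d=read_camera("top");cv2.imwrite(f"pics/t{n}.png",im);cv2.imwrite(f"pics/tc{n}.png",cv2.resize(im[150:300,160:360],None,fx=4,fy=4,interpolation=cv2.INTER_CUBIC))
    for l,z in(("post_axis",.105),("lens_center",.105),("petri_dish",.012)):
        for r in pinpoint(cam,l)[:4]:
            q=atz(cam,r["position"],z);v=q[:2]-P;print(cam,l,np.round(r["position"],1),round(r["confidence"],2),np.round(q,4),"r,ang",np.round([np.hypot(*v),np.degrees(np.arctan2(v[1],v[0]))],3))
E
python3 m.py 5
```

```text
9.7 [0.50675366 0.18192082 0.11233324] [1.79992339e+02 8.05997669e-03 1.52378551e+02] [ 0.8393902  -0.02475859 -0.49784695]
wrist lens_center [218.8  10.3] 0.88 [0.4046 0.2107 0.105 ] r,ang [  0.188 152.589]
wrist petri_dish [541.8 114.8] 0.74 [0.5281 0.3607 0.012 ] r,ang [  0.24  100.323]
top post_axis [269.8 184. ] 0.75 [0.575  0.1297 0.105 ] r,ang [7.000e-03 5.507e+01]
top lens_center [239.2 249.7] 0.97 [0.4052 0.2115 0.105 ] r,ang [  0.187 152.286]
top petri_dish [250.8 138. ] 0.91 [0.7257 0.1855 0.012 ] r,ang [ 0.166 21.595]
top petri_dish [190.8 153.5] 0.78 [0.6836 0.3589 0.012 ] r,ang [ 0.26  64.387]
top petri_dish [190.8 240.3] 0.74 [0.4343 0.3579 0.012 ] r,ang [  0.271 120.365]
top petri_dish [191.8 205.6] 0.59 [0.5326 0.3554 0.012 ] r,ang [ 0.234 99.483]
```

View pics/w5.png

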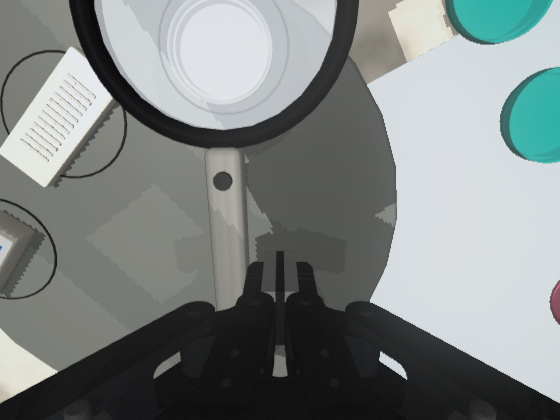

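View pics/tc5.png

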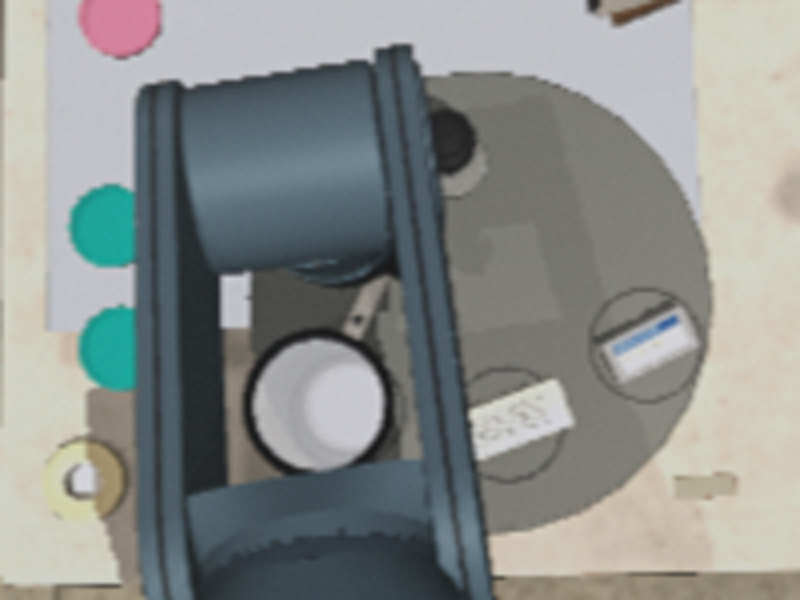

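>>> play_rows(
  deltas=[
    [[0.02,-0.07,0,-0.5],[0.03,-0.15,0,-1],[0.05,-0.22,0,-1.5],[0.07,-0.29,0,-2],[0.08,-0.37,0,-2.5],[0.1,-0.44,0,-3],[0.11,-0.52,0,-3.5],[0.13,-0.59,0,-4],[0.14,-0.66,0,-4.5],[0.14,-0.66,0,-4.5]],
  ],
)

```text
t: 11.1
ee_pos: [0.5024, 0.1766, 0.1124]
eef_rot: [-180.0, 0.0, 156.8]
force: [0.8, -0.2, -0.3]
gripper_width: 0.0
```

```bash
python3 m.py 6
python3 - <<'E'
from h import *
a=cv2.imread("pics/w6.png");cv2.imwrite("pics/w6c.png",cv2.resize(a[:210,40:400],None,fx=2.2,fy=2.2))
E
```

```text
11.1 [0.50236907 0.17661064 0.11236184] [-1.79993111e+02  1.09214734e-03  1.56820741e+02] [ 0.80089628 -0.23738383 -0.26886863]
wrist lens_center [216.9   7.3] 0.96 [0.3973 0.1972 0.105 ] r,ang [  0.189 157.244]
wrist petri_dish [508.3  13.9] 0.72 [0.4435 0.3495 0.012 ] r,ang [  0.259 119.556]
wrist petri_dish [551.7 141.1] 0.67 [0.5293 0.3595 0.012 ] r,ang [  0.239 100.095]
top post_axis [273.3 185.2] 0.87 [0.5716 0.1206 0.105 ] r,ang [ 4.0000e-03 -8.3659e+01]
top lens_center [243.8 251.7] 0.66 [0.3999 0.1997 0.105 ] r,ang [  0.187 156.254]
top petri_dish [190.1 152.4] 0.9 [0.6869 0.3609 0.012 ] r,ang [ 0.263 63.936]
top petri_dish [189.8 208.3] 0.83 [0.525  0.3611 0.012 ] r,ang [  0.241 101.041]
top petri_dish [191.  238.5] 0.75 [0.4394 0.3573 0.012 ] r,ang [  0.268 119.492]
top petri_dish [251.2 134.9] 0.54 [0.7349 0.1842 0.012 ] r,ang [ 0.174 20.1  ]
```

View pics/w6c.png

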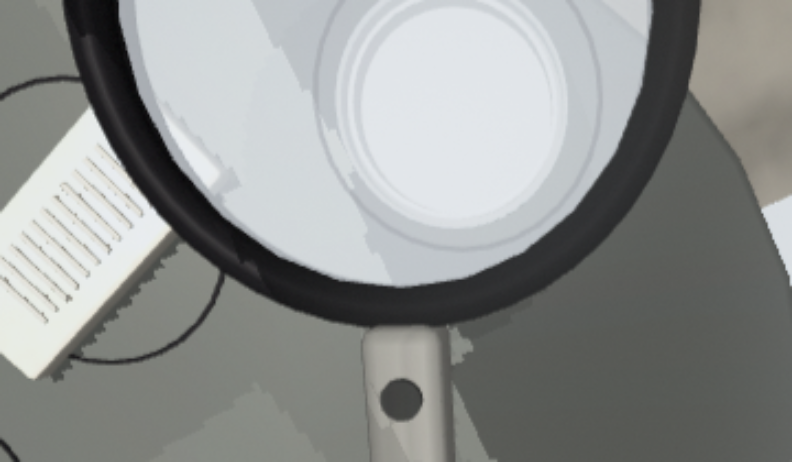

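View pics/tc6.png

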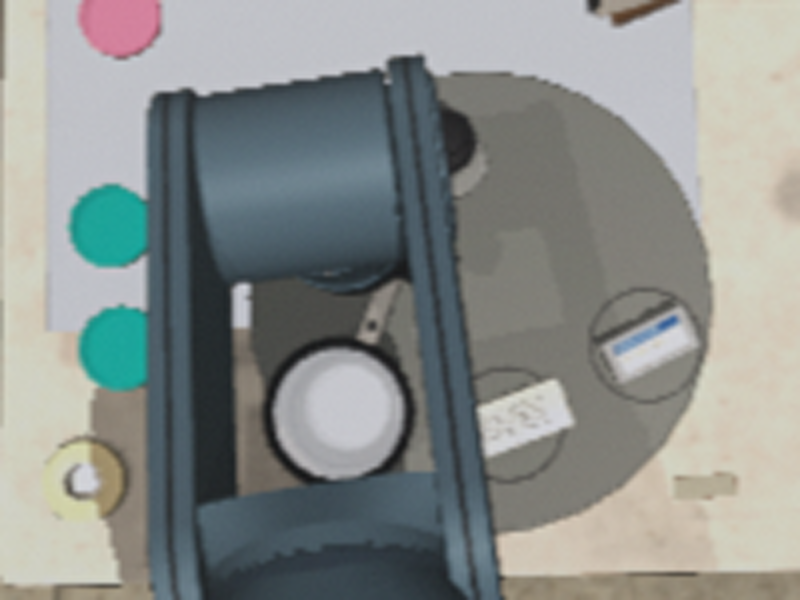

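Run:
```python
from h import *
P=np.array([.5712,.1243])
for n,cam,px,z in(("dish bottom w","wrist",[40+457/2.2,110/2.2],.014),("dish rim w","wrist",[40+452/2.2,107/2.2],.027),("mark ring w","wrist",[40+458/2.2,107/2.2],.012),("dish top0 rim","top",[190+228/4,200+208/4],.02),("mark","top",[190+228/4,200+210/4],.012)):
    q=atz(cam,px,z);v=q[:2]-P;print(n,q,np.hypot(*v),np.degrees(np.arctan2(v[1],v[0])))
# ring blob in top: dark ring
im=cv2.imread("pics/t6.png");g=cv2.cvtColor(im,cv2.COLOR_BGR2GRAY)
c=cv2.HoughCircles(cv2.resize(g[220:290,215:275],None,fx=6,fy=6,interpolation=cv2.INTER_CUBIC),cv2.HOUGH_GRADIENT,1,30,param1=100,param2=20,minRadius=60,maxRadius=130)
for x,y,r in c[0][:4]: px=[215+(x+.5)/6-.5,220+(y+.5)/6-.5];print("top ring",px,r/6,atz("top",px,.11))
```

```text
dish bottom w [0.40074322 0.19878843 0.014     ] 0.18602160925095595 156.39500414154432
dish rim w [0.40150388 0.19828037 0.027     ] 0.18512123077955578 156.44482320395514
mark ring w [0.39985936 0.1993053  0.012     ] 0.18703852621762063 156.35833808031913
dish top0 rim [0.39848157 0.19923306 0.02      ] 0.18827272310952387 156.5466203718971
mark [0.39704372 0.19998278 0.012     ] 0.1898902165391088 156.51176767815306
top ring [np.float32(244.33333), np.float32(252.83333)] 16.283333 [0.39698794 0.19782921 0.11      ]
top ring [np.float32(244.0), np.float32(247.66667)] 21.383333 [0.41018673 0.19855307 0.11      ]
top ring [np.float32(248.33333), np.float32(256.16666)] 11.616666 [0.38829724 0.18766399 0.11      ]
```

The lens is at about (0.398, 0.198) and the dish at about (0.398, 0.199), which agree to within about 3 mm. I'll back the finger off sideways, lift, and clear the view.

>>> play_rows(
  deltas=[
    [[0,0.2,0,0],[0,0.5,0,0],[0,1,0,0],[0,1.6,0,0],[0,2.4,0,0],[0,3.2,0,0],[0,4,0,0],[0,4,0,0]],
  ],
)

```text
t: 12.3
ee_pos: [0.5187, 0.2146, 0.1123]
eef_rot: [180.0, 0.0, 156.9]
force: [0.5, -0.9, 0.1]
gripper_width: 0.0002
```

>>> play_rows(
  deltas=[
    [[0,0,-2,0],[0,0,-5,0],[0,0,-8,0],[0,0,-11,0],[0,0,-14,0],[0,0,-14,0]],
  ],
)

```text
t: 12.9
ee_pos: [0.5204, 0.2139, 0.2571]
eef_rot: [179.7, 0.4, 156.8]
force: [0.6, 0.7, -0.3]
gripper_width: -0.0002
```

```bash
python3 m.py 7
```

```text
12.9 [0.52035622 0.2139245  0.25710837] [179.72922652   0.41196772 156.80929254] [ 0.58499888  0.68895467 -0.3301615 ]
wrist post_axis [211.2 277.9] 0.77 [0.5677 0.1253 0.105 ] r,ang [4.00000e-03 1.63803e+02]
wrist lens_center [193.5  54.3] 0.95 [0.3957 0.1959 0.105 ] r,ang [  0.19  157.796]
wrist petri_dish [413.1 121.5] 0.8 [0.5241 0.3604 0.012 ] r,ang [  0.241 101.28 ]
wrist petri_dish [378.4  46.3] 0.75 [0.4417 0.35   0.012 ] r,ang [  0.26 119.84]
wrist petri_dish [446.4 242.7] 0.61 [0.6702 0.3561 0.012 ] r,ang [ 0.252 66.869]
top post_axis [269.7 185. ] 0.88 [0.5723 0.13   0.105 ] r,ang [6.0000e-03 7.8769e+01]
top lens_center [242.8 254. ] 0.87 [0.394  0.2023 0.105 ] r,ang [  0.194 156.236]
top petri_dish [190.  205.9] 0.79 [0.5318 0.3605 0.012 ] r,ang [ 0.239 99.459]
top petri_dish [190.1 239.6] 0.76 [0.4364 0.3599 0.012 ] r,ang [  0.271 119.788]
top petri_dish [252.9 137.1] 0.65 [0.7283 0.1794 0.012 ] r,ang [ 0.166 19.319]
```

View pics/w7.png

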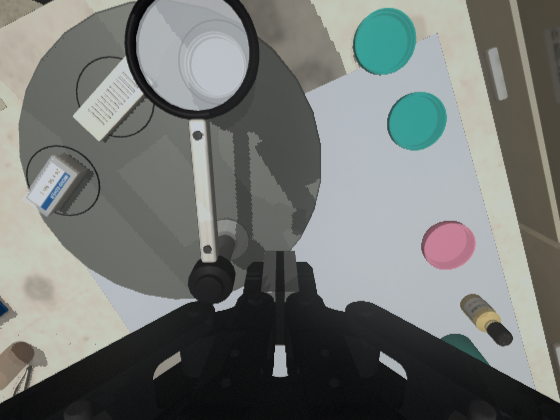

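View pics/tc7.png

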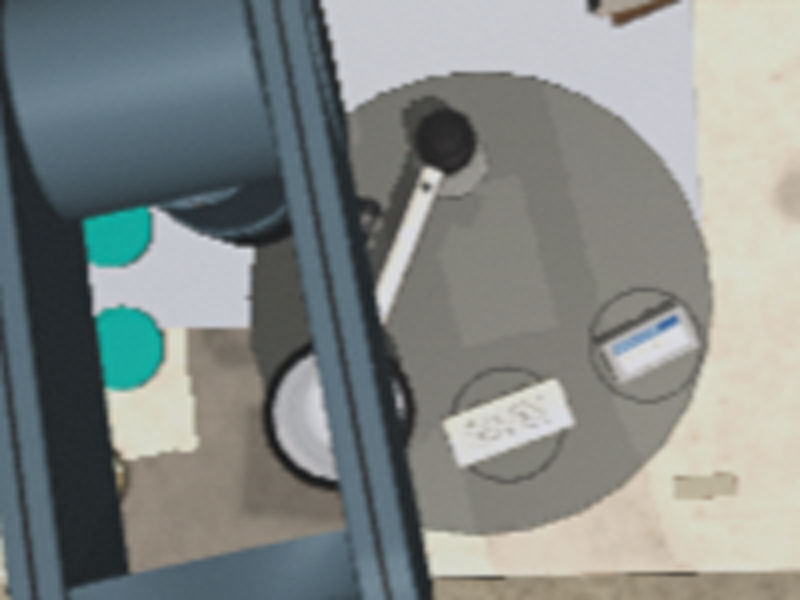

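>>> play_rows(
  deltas=[
    [[-1,-4,-1,0],[-2,-8,-2,0],[-2.5,-12,-3,0],[-3.5,-16,-3,0],[-4,-20,-3,0],[-5,-24,-3,0],[-6,-28,-3,0],[-7,-32,-3,0],[-8,-36,-3,0],[-8.4,-40,-3,0],[-8.4,-40,-3,0],[-8.4,-40,-3,0]],
  ],
)

```text
t: 14.5
ee_pos: [0.4374, -0.1879, 0.2817]
eef_rot: [180.0, -0.1, 156.6]
force: [-0.1, -0.5, -0.6]
gripper_width: -0.0001
```

```bash
python3 m.py 8 | grep -v wrist
python3 - <<'E'
from h import *
a=cv2.imread("pics/t8.png");cv2.imwrite("pics/t8c.png",cv2.resize(a[215:290,200:300],None,fx=8,fy=8,interpolation=cv2.INTER_CUBIC))
for L,z in(([.3945,.1986],.012),([.398,.199],.012)):
  print(proj("top",L+[z+.008]))
E
```

```text
14.5 [ 0.437374  -0.1878626  0.2817026] [ 1.79956890e+02 -7.65600618e-02  1.56645870e+02] [-0.13090505 -0.46815651 -0.62338324]
top post_axis [271.8 185.7] 0.94 [0.5704 0.1245 0.105 ] r,ang [1.00000e-03 1.63354e+02]
top lens_center [241.  252.9] 0.82 [0.397  0.2069 0.105 ] r,ang [  0.193 154.634]
top lens_center [381.6 173.8] 0.71 [ 0.596  -0.1645  0.105 ] r,ang [  0.29  -85.084]
top petri_dish [191.9 206.9] 0.88 [0.5289 0.3551 0.012 ] r,ang [  0.235 100.391]
top petri_dish [254.  137.7] 0.74 [0.7264 0.1762 0.012 ] r,ang [ 0.164 18.489]
top petri_dish [191.7 238.3] 0.66 [0.4399 0.3554 0.012 ] r,ang [  0.266 119.603]
top petri_dish [189.4 151.5] 0.59 [0.6896 0.3629 0.012 ] r,ang [ 0.266 63.608]
[247.24253041 253.43361337]
[247.08547103 252.17220733]
```

View pics/t8c.png

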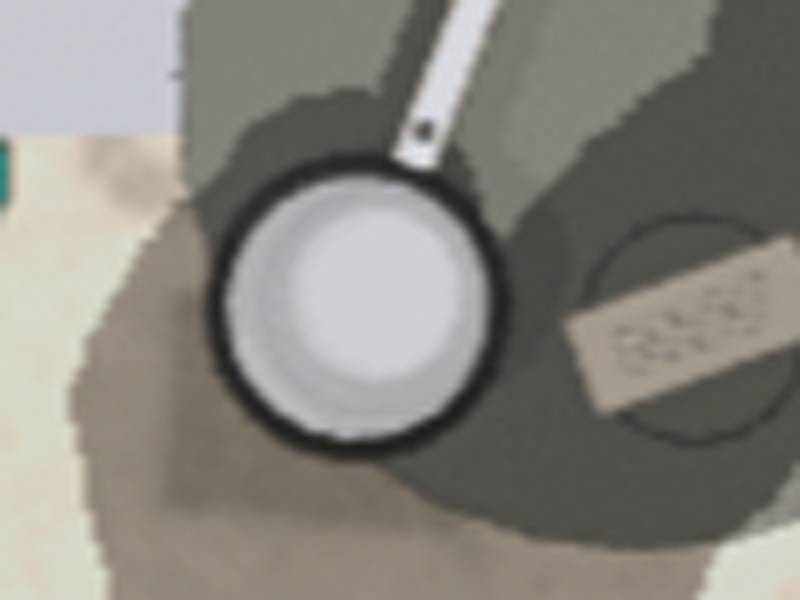

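View pics/t8.png

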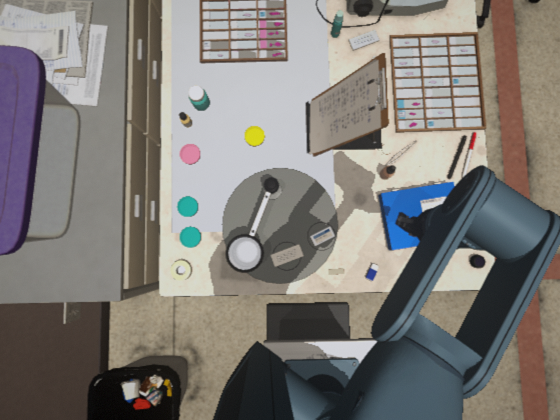

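Run:
```python
from h import *
f=lambda x,y:[200+(x+.5)/8-.5,215+(y+.5)/8-.5]
L=atz("top",f(359.5,305),.107)
for z in(.014,.02,.027):
    D=atz("top",f(376,295),z);print(L,D,np.linalg.norm((L-D)[:2]))
```

```text
[0.39732984 0.19769202 0.107     ] [0.40003926 0.20099318 0.014     ] 0.004270668170230302
[0.39732984 0.19769202 0.107     ] [0.40006374 0.20043573 0.02      ] 0.0038732645605753604
[0.39732984 0.19769202 0.107     ] [0.4000923  0.19978538 0.027     ] 0.003466029489044984
```

The offset is about 4 mm against the 12 mm limit, the arm is at rest, and the gripper is clear of everything. I'm handing the job in.

```bash
python3 -c "
from bench import *
print(hand_in())"
```

```text
the job is handed in; nothing more can be done
None
```

The magnifier is over the clear petri dish on the stage, and I handed the job in at about 14.5 s. With the jaw shut, I pushed the bar sideways with one fingertip, about 85 mm from the post, and swung it about 43° anticlockwise. I then took the finger off sideways and lifted clear.

- **Final position:** with the robot out of the way, the top view put the lens centre about 4 mm from the dish centre; the limit is 12 mm. The wrist view before I took the finger away gave about 3 mm.
- **Force:** readings stayed under about 1 N at the end of every move, which is the sensor's noise level.
- **Other things:** the box, mailer, bottle, eraser and tape looked unmoved in the last top picture. I checked this by eye and did not measure each one.
- **Disagreements:** the network's lens point in the last top view, (0.397, 0.207), was about 9 mm off my ring fit of (0.397, 0.198). The network also did not report the dish once it was under the lens. I relied on the circle outlines instead; even at the network's lens point, the offset would be about 7 mm.

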